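Set the shielding-gas flow and lock it

ROBOT

A 6-joint arm with a two-finger parallel gripper is mounted at the origin on the work surface. World frame = base frame: x ahead of the robot, y to its left, z up, the work surface at z = 0. Lengths are in m, angles in rad, forces in N, time in s.
With the tool pointing down it reaches from about 0.375 to 0.9 m from the base axis. Payload 3.1 kg.
Tool frame: the origin (TCP) lies at the centre of the arm's flange, where the gripper is bolted on; the fingertips stand 173 mm ahead of it and the grasp point (between the pads) lies 155 mm ahead of it (tip_extent is the distance from the TCP to the fingertips, in m); z points along the fingers, y is the direction in which the jaws open and shut (so a half turn about z gives the same grasp; the last joint's range is limited). The gripper opens to 85 mm and grips with 20 to 120 N. Pads are 22 mm wide; open, the fingers measure 114 mm over their backs; the gripper's body (76 mm by 85 mm) begins 54 mm behind the grasp point. The pads swing forward as they close: fully open they stand 13 mm farther back than shut.
Start: joints at [1.024, 0.527, 1.433, -0, 1.181, -0.178], TCP at [0.225, 0.583, 0.405] pointing down, gripper open.
Joint ranges: [-3.08, 3.08], [-0.75, 2.2], [0.22, 2.44], [-1.43, 4.57], [0, 2.65], [-2.85, 2.85]. Speed limits (rad/s): [2.79, 2.79, 3.14, 3.14, 3.14, 3.14].

INTERFACE

Orientations are given as a unit quaternion [x, y, z, w].
In Python, from station import sense, snapshot, sign_off, tip_extent gives the robot as it stands. The module is installed in compiled form; this text tells all that it offers.
- The arm moves only by the tool servo_tool, never from a script. Its argument "rows" is a list of rows, each a list of 3 entries, a list of its own where there are three numbers: the shift along the tool's x, y, z in mm, then the turn about the tool's z in degrees, then the opening, from -1 (shut) to 1 (fully open), so that 0 is half open. A call has 1 to 8 rows; each row is the pose to reach, as a shift and turn from the pose measured when the call began, along the tool's axes at that moment; what a row does not reach only later rows make up. A row lasts 1/10 s, in which the tool goes at most 50 mm and 8.59 degrees, less where a joint would pass 70% of its speed; a pose out of reach is approached as far as the arm can. A call with a gripper value outside its range is refused whole. The fingers move at their own pace and stop on an object; "force" is the grip in N (left out, the last holds). Time passes only in rows, so rows that repeat a pose let the fingers close. It gives the time, the measured TCP pose, the force and the opening at its end, in the units of the state.
- sense(): the state, without advancing time (a new reading comes with each control period).
- snapshot(name): name is "side" or "top"; returns a dict with "image" (420x560x3 uint8, blue, green, red), "z_map" (420x560 float32, m along the optical axis (not along the pixel's ray), 0 where there is no reading), "vertical_fov" (degrees; the focal length in pixels is half the picture's height over the tangent of half this angle, whatever the lens; pixels are square), "cx", "cy" (the principal point, pixels), "cam_to_world" (4x4, takes a point from camera to world coordinates). Camera axes: x right, y down, z forward; pixel columns grow to the right and rows downward; lengths in m; the calibration is good to about 2 mm. A picture is of the moment at which its call begins.
- sign_off(): hands the job in, once; it reports no verdict.
The state is a dict: "t": time; "q": joint angles; "qd": joint speeds; "tau": joint torques, N m; "tcp_pos": TCP position; "tool_rot": TCP orientation; "force": force on the tool from outside, world axes, zero at the start; "ft_torque": the same for the moment, N m; "finger_gap": opening from 0.0 (shut) to 1.0 (fully open).
Only numpy, scipy, OpenCV 4.12 (cv2) and the standard library are available. Lean on these libraries where they do the work, as an engineer would, in place of code of your own. Each camera call takes 0.05 s, during which the arm holds its last target. There are 200 camera calls.

TASK

Set the gas flow for the next weld: turn the flow knob until the tip of its red pointer stands over the green mark, and only then slide the clear lock cover fully home over the knob, leaving the knob set on the mark. Leave everything else on the bench where it stands.

Things in the scene. Friction and masses are not known exactly. Their poses are not given: they have to be found in the camera images.
- unit: Gas flow control unit fixed to the bench: a green box, 170 mm (its x) by 330 mm (its y), flat top at 50 mm; origin under its centre. A flat gauge block (top at 65 mm) stands against its far side. Its y axis runs from the parked lock cover to the knob.
- knob_axis (a point): Point on the vertical axis of the flow knob, on the top face of the unit (z = 50 mm), 85 mm from the unit's centre along its +y. Axes parallel to the unit's.
- knob (a joint): Angle of the flow knob in rad, counter-clockwise positive seen from above; at 0 the pointer points along the unit's +x; it turns from -1.5 to 1.5. A black bar 16 mm wide and 26 mm tall, from 9 to 35 mm above the unit's top, reaches 50 mm to each side of the axis (101 mm overall); one end carries the 7 mm wide red pointer. It turns stiffly (about 0.07 N m) and stays where it is left.
- pointer_tip (a point): End of the red pointer, 51 mm from the knob axis, 22 mm above the unit's top; its x axis points outward along the pointer.
- mark_point (a point): Middle of the green mark, a flat band 15 mm wide (tangentially) and 24 mm long (radially) painted on the white dial round the knob, 51 mm from the knob axis; it does not move, but lies elsewhere on the dial from day to day. Its x axis points radially outward.
- cover (a joint): Travel of the lock cover in m along the unit's +y: near 0 parked beside the knob, 0.170 at its end stop, fully over the knob. A clear, slightly milky lid 140 x 120 mm (120 along the slide) on aluminium side walls, top at 97 mm above the bench, open at both ends, so that it passes over the knob at any angle. About 2 to 3 N slides it and it stays where it is left.
- cover_fin (a point): Middle of the top edge of the orange fin that stands on the cover near its trailing (-y) edge: 80 mm wide across the slide, 14 mm thick along the slide, standing 32 mm above the clear lid (top at z = 129 mm); push or pinch it. Its axes are parallel to the unit's.
- shade: Bystander: a brass lamp shade, cone on a round skirt, 110 mm across, 95 mm high, on the far side of the unit; origin at the centre of its underside.
- can: Bystander: an upright white can with a blue band, 66 mm across, 190 mm high; origin at the centre of its underside.
- wrench: Bystander: a steel wrench lying flat, 180 mm long; origin under its middle.
- collar: Bystander: a dark steel collar lying flat, 70 mm across, 22 mm high; origin at the centre of its underside.
- slug: Bystander: an upright aluminium slug, 40 mm across, 50 mm high; origin at the centre of its underside.
- offcut: Bystander: a wooden offcut, 130 x 50 x 40 mm high; origin at the centre of its underside.

How it is judged:
On the way:
1. the pointer tip is within 8 mm of the middle of the green mark while the cover is still clear of the knob (its travel under 60 mm) (horizontal distance between pointer_tip and mark_point below 0.008 m and value of joint cover below 0.06 m), for 0.3 s.
At the end, for the whole second after the job is handed in: The lock cover is fully over the knob (within 10 mm of its end stop) and the pointer tip is still within 8 mm of the middle of the green mark (value of joint cover above 0.16 m and horizontal distance between pointer_tip and mark_point below 0.008 m); the robot touches nothing.
It fails at once if one of the bystanders (brass shade, spray can, wrench, collar, slug, offcut) is shifted by more than 30 mm (distance of any of shade, can, wrench, collar, slug, offcut from where it was at the start of the episode above 0.03 m).
It also fails if it takes over 48 s, if anything falls off the work surface, if the arm or the gripper's body presses on something with over 40 N, if the wrist force passes 120 N, or if a joint passes its speed limit or range.

## Working session

There is one attempt and no reset: what is moved stays moved. The work goes in short steps, Python scripts to look and compute and a tool call to move; the robot and the scene stay as the last step left them, time stands still between calls to the robot, and variables do not carry over. Pictures are saved under pics/ and viewed, about 8 in all and at most 12, crops included, and the job is handed in when it is done.

Besides the shell and the picture viewer there is one more tool, called by a JSON object that holds its "name" and its "arguments". servo_tool: Moves the arm, as the interface text tells. Its arguments: {"type":"object","properties":{"rows":{"type":"array"},"force":{"type":"number"}},"required":["rows"]}

```bash
mkdir -p pics
cat > h.py <<'E'
import numpy as np, cv2
from station import sense, snapshot, sign_off, tip_extent
def cal(s):
    f=s["image"].shape[0]/2/np.tan(np.radians(s["vertical_fov"])/2)
    return f,s["cx"],s["cy"],np.array(s["cam_to_world"])
def ray(s,u,v,z):
    f,cx,cy,T=cal(s); d=T[:3,:3]@np.array([(u-cx)/f,(v-cy)/f,1]); o=T[:3,3]
    return o+d*(z-o[2])/d[2]
def proj(s,p):
    f,cx,cy,T=cal(s); c=T[:3,:3].T@(np.array(p)-T[:3,3]); return c[0]/c[2]*f+cx,c[1]/c[2]*f+cy
def cloud(s):
    f,cx,cy,T=cal(s); z=s["z_map"]; v,u=np.indices(z.shape)
    c=np.stack([(u-cx)/f*z,(v-cy)/f*z,z],-1); return c@T[:3,:3].T+T[:3,3]
E
python3 - <<'E'
from h import *
np.set_printoptions(precision=3,suppress=True)
print(sense(),tip_extent)
for n in("side","top"):
    s=snapshot(n); cv2.imwrite(f"pics/{n}0.png",s["image"]); print(n,cal(s));
E
```

```text
{'t': 0.0, 'q': array([ 1.024,  0.528,  1.434,  0.   ,  1.181, -0.179]), 'qd': array([ 0.001,  0.   , -0.003, -0.   ,  0.001,  0.   ]), 'tau': array([ -0.001, -44.236, -17.802,  -0.   ,   0.008,   0.   ]), 'tcp_pos': array([0.225, 0.583, 0.404]), 'tool_rot': array([ 0.183,  0.983, -0.001, -0.   ]), 'force': array([-0.507,  0.022,  0.24 ]), 'ft_torque': array([ 0.026, -0.007,  0.008]), 'finger_gap': 0.9990564478080985} 0.1734
side (np.float64(380.1045751561904), 282.10888925196804, 202.8607095669622, array([[-0.998, -0.044,  0.055,  0.532],
       [-0.07 ,  0.675, -0.734,  0.606],
       [-0.005, -0.736, -0.677,  0.619],
       [ 0.   ,  0.   ,  0.   ,  1.   ]]))
top (np.float64(386.3106511085696), 281.8519003091766, 209.84536384536918, array([[ 0.029, -0.985,  0.171,  0.439],
       [-0.999, -0.032, -0.013,  0.045],
       [ 0.019, -0.17 , -0.985,  0.924],
       [ 0.   ,  0.   ,  0.   ,  1.   ]]))
```

View pics/side0.png

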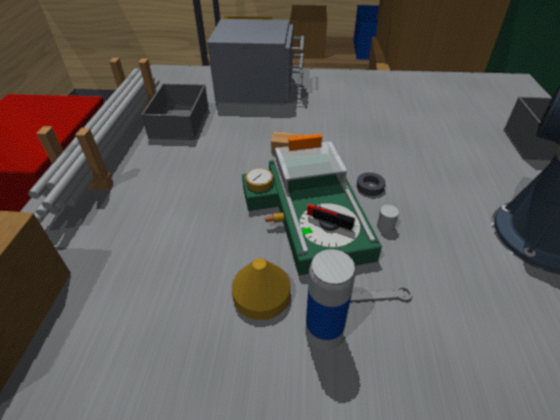

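View pics/top0.png

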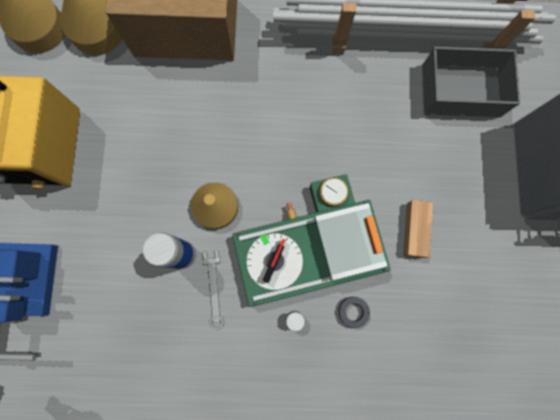

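Both views show the unit with the knob at about (275,260) in the top view. The red pointer goes up-right to about (285,240), the green mark is at (265,239), and the orange fin at (374,235). The can stands left of the unit at (165,250). Next I measure these.

```bash
cat > m.py <<'E'
from h import *
np.set_printoptions(precision=4,suppress=True)
def mask(s,name,box):
    h=cv2.cvtColor(s["image"],cv2.COLOR_BGR2HSV)
    r={"red":[((0,150,80),(6,255,255)),((174,150,80),(180,255,255))],"green":[((45,170,150),(75,255,255))],"orange":[((7,170,150),(16,255,255))],
       "dgreen":[((65,100,20),(95,255,140))],"black":[((0,0,0),(180,255,45))]}[name]
    m=sum(cv2.inRange(h,*map(np.array,x)) for x in r)
    o=np.zeros_like(m); x0,y0,x1,y1=box; o[y0:y1,x0:x1]=m[y0:y1,x0:x1]; return o
E
python3 - <<'E'
from m import *
B={"top":(225,165,400,310),"side":(235,125,385,270)}
for n in B:
    s=snapshot(n);C=cloud(s);print(n)
    for c in("red","green","orange","black"):
        m=mask(s,c,B[n]); k,l,st,ce=cv2.connectedComponentsWithStats(m)
        for i in range(1,k):
            if st[i,4]<12: continue
            P=C[l==i]; zz=np.median(P[:,2]); print(c,st[i],ce[i],"medP",np.median(P,0),"z90",np.percentile(P[:,2],90),"box",cv2.minAreaRect(np.argwhere(l==i)[:,::-1].astype(np.float32)))
    if n=="top":
        # unit top face: points with z near 0.05
        b=B[n]; m=np.zeros(C.shape[:2],bool); m[b[1]:b[3],b[0]:b[2]]=1
        for lo,hi in((.043,.057),(.088,.103)):
            P=C[m&(C[...,2]>lo)&(C[...,2]<hi)][:,:2]; r=cv2.minAreaRect(P.astype(np.float32)*1000); print(lo,len(P),r)
        P=C[m&(C[...,2]>.03)]; print(cv2.minAreaRect(P[:,:2].astype(np.float32)*1000))
E
```

```text
top
red [271 240  13  27  96] [276.7812 254.0521] medP [0.4858 0.0418 0.0856] z90 0.08754360950849016 box ((277.18109130859375, 253.07760620117188), (3.545274019241333, 28.624807357788086), 23.198591232299805)
orange [367 218  12  34  74] [371.8514 234.    ] medP [ 0.5327 -0.1536  0.1288] z90 0.13079176366058679 box ((372.1192321777344, 234.6038360595703), (34.73149871826172, 2.7188796997070312), 74.74488067626953)
black [264 253  11  29  93] [268.914  270.0323] medP [0.4501 0.0579 0.0847] z90 0.08686794688842783 box ((270.77294921875, 267.2378234863281), (6.616932392120361, 29.114503860473633), 17.10272979736328)
0.043 6894 ((546.445068359375, -17.594635009765625), (272.82867431640625, 335.0211181640625), 15.877365112304688)
0.088 3270 ((501.32708740234375, -46.9373779296875), (139.97634887695312, 261.68701171875), 15.886213302612305)
((552.0653076171875, -13.903533935546875), (285.65997314453125, 339.0464782714844), 15.877365112304688)
side
red [308 204  29  11 105] [318.0571 209.2476] medP [0.5071 0.0373 0.0864] z90 0.0876536152545242 box ((322.0, 209.0), (10.0, 28.0), 90.0)
green
[... 1150 characters left out ...]
94, 204.33848571777344), (17.3648624420166, 33.73744583129883), 82.87498474121094)
black [313 209  41  21 471] [333.4798 219.7537] medP [0.468  0.0595 0.0745] z90 0.08568476555192583 box ((331.78118896484375, 221.3502655029297), (41.81062316894531, 17.33611297607422), 11.768289566040039)
black [284 219  27  51 226] [296.5088 252.7168] medP [0.5397 0.1315 0.0287] z90 0.04073102595722722 box ((297.3376159667969, 243.45370483398438), (54.48113250732422, 14.844359397888184), 73.44293212890625)
black [349 248  31  17 320] [365.3    256.1313] medP [0.4036 0.1101 0.0284] z90 0.04284137976576535 box ((364.94598388671875, 256.6756896972656), (12.494322776794434, 30.57821273803711), 80.53767395019531)
```

```bash
cat > fit.py <<'E'
from m import *
def fit(n="top",c0=(.47,.05)):
    s=snapshot(n);C=cloud(s);c0=np.array(c0)
    R=np.linalg.norm(C[...,:2]-c0,axis=-1)<.08
    I=s["image"].astype(int)
    g=R&(I[...,1]>1.6*I[...,2])&(I[...,1]>1.6*I[...,0])&(I[...,1]>110)
    bar=R&(C[...,2]>.077)&(C[...,2]<.09)
    red=bar&(I[...,2]>1.8*I[...,1])&(I[...,2]>80)
    v,u=np.nonzero(g); G=np.array([ray(s,a,b,.0525) for a,b in zip(u,v)])
    v,u=np.nonzero(bar); Bp=np.array([ray(s,a,b,.085) for a,b in zip(u,v)])
    br=cv2.minAreaRect((Bp[:,:2]*1000).astype(np.float32))
    v,u=np.nonzero(red); Rd=np.array([ray(s,a,b,.085) for a,b in zip(u,v)])
    vx,vy,_,_=cv2.fitLine((Rd[:,:2]*1000).astype(np.float32),cv2.DIST_L2,0,.01,.01).ravel()
    print(n,"green",g.sum(),G.mean(0)[:2],cv2.minAreaRect((G[:,:2]*1000).astype(np.float32)),"gz",np.median(C[g][:,2]))
    print(" bar",bar.sum(),br,"red",red.sum(),Rd.mean(0)[:2],"reddir",np.degrees(np.arctan2(vy,vx)))
    return s,C
E
python3 - <<'E'
from fit import *
for n in("top","side"):
    s,C=fit(n)
    I=s["image"].astype(int)
    # white dial centre
    # fin top, lid
    R=(np.abs(C[...,0]-.53)<.12)&(np.abs(C[...,1]+.15)<.1)
    f=R&(C[...,2]>.12)&(C[...,2]<.14)
    print(" fin",f.sum(),cv2.minAreaRect((C[f][:,:2]*1000).astype(np.float32)))
    w=(np.linalg.norm(C[...,:2]-[.47,.05],axis=-1)<.1)&(I.min(-1)>150)&(abs(C[...,2]-.053)<.006)
    P=C[w][:,:2]*1000; print(" dial",w.sum(),cv2.fitEllipse(cv2.convexHull(P.astype(np.float32))),cv2.minEnclosingCircle(P.astype(np.float32)))
s=snapshot("top"); cv2.imwrite("pics/topc.png",cv2.resize(s["image"][160:320,220:420],None,fx=4,fy=4,interpolation=cv2.INTER_CUBIC)[:600])
E
```

```text
top green 52 [0.522  0.0713] ((521.8222045898438, 71.3620376586914), (20.278064727783203, 13.107209205627441), 28.538837432861328) gz 0.05187863079813826
 bar 323 ((474.88946533203125, 47.63611602783203), (15.868145942687988, 100.79065704345703), 67.9893569946289) red 111 [0.4879 0.0413] reddir -21.753054
 fin 287 ((532.8199462890625, -157.6431884765625), (79.68284606933594, 15.1135892868042), 15.98581314086914)
 dial 2132 ((473.2659912109375, 46.80289840698242), (156.65090942382812, 279.5150451660156), 15.044867515563965) ((475.0130310058594, 44.1963996887207), 96.6922836303711)
side green 53 [0.5235 0.0713] ((522.4037475585938, 72.5268783569336), (18.657087326049805, 16.71766471862793), 3.7408907413482666) gz 0.05350830051692923
 bar 389 ((477.05731201171875, 51.5443115234375), (24.398365020751953, 102.60668182373047), 67.8459243774414) red 94 [0.4967 0.0394] reddir -18.113796
 fin 225 ((533.5843505859375, -157.20584106445312), (79.2119369506836, 18.016319274902344), 18.235675811767578)
 dial 878 ((474.5787353515625, 52.589927673339844), (142.90599060058594, 410.4147033691406), 15.935346603393555) ((475.9080505371094, 47.08802032470703), 92.69446563720703)
```

View pics/topc.png

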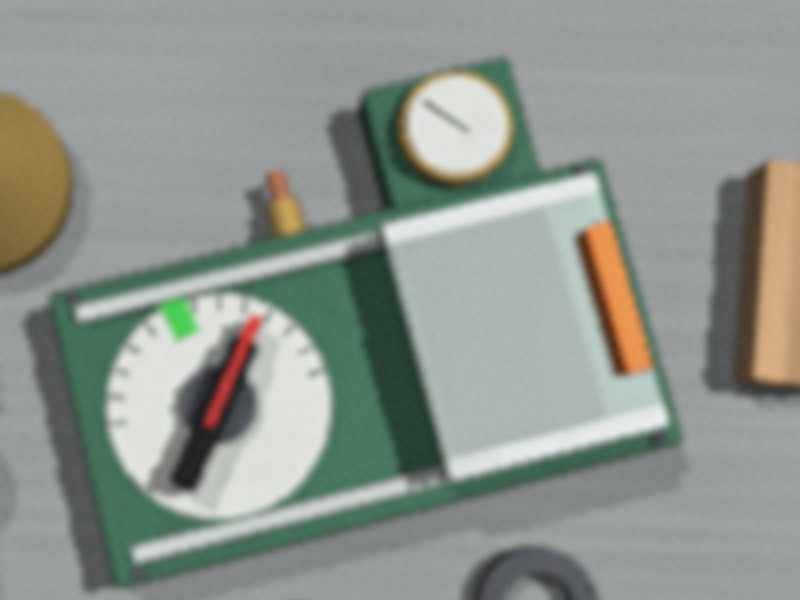

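Every size agrees with the given ones: bar 101x16 mm, fin 80x15 mm, mark 20x13 mm at 52 mm radius, yaw about 16° both ways. Knob axis is at (0.475, 0.048). The bar points at -22° and the mark lies at +27°, so the knob needs +49°. The jaws are already square to the bar. I move above the knob at the present height.

{"name": "servo_tool", "arguments": {"rows": [[[-25,-24,0],0,1],[[-58,-56,0],0,1],[[-93,-89,0],0,1],[[-128,-123,0],0,1],[[-163,-157,0],0,1],[[-198,-190,0],0,1],[[-233,-224,0],0,1],[[-268,-257,0],0,1]]}}

```text
t: 1.15
tcp_pos: [0.383, 0.2448, 0.4049]
tool_rot: [0.183, 0.983, -0.0, 0.0]
force: [0.7, -0.2, 0.6]
finger_gap: 0.999
```

```bash
cat > go.py <<'E'
import sys
from h import *
from scipy.spatial.transform import Rotation as Ro
np.set_printoptions(precision=4,suppress=True)
def go(p):
    st=sense(); R=Ro.from_quat(st["tool_rot"]).as_matrix(); d=R.T@(np.array(p)-st["tcp_pos"])
    print("t",st["t"],"tcp",st["tcp_pos"],"shift mm",d*1000,"jaw ang",np.degrees(np.arctan2(R[1,1],R[0,1])),"z",R[:,2],"q",st["q"],"F",st["force"],"gap",st["finger_gap"])
if __name__=="__main__": go([float(x) for x in sys.argv[1:4]])
E
python3 go.py .475 .0477 .30
```

```text
t 1.15 tcp [0.383  0.2448 0.4049] shift mm [-156.7619 -150.7394  104.954 ] jaw ang 68.88770732062879 z [ 0.0005 -0.0002 -1.    ] q [ 0.3221  0.2989  1.8439 -0.0004  0.9984 -0.8799] F [ 0.7328 -0.219   0.622 ] gap 0.9992691431959535
```

{"name": "servo_tool", "arguments": {"rows": [[[-30,-28,0],0,1],[[-62,-60,0],0,0.5],[[-95,-91,10],0,0.2],[[-125,-120,30],1,0.0],[[-145,-139,55],1,0],[[-155,-149,80],1,0],[[-157,-151,97],1,0],[[-157,-151,105],1,0]]}}

```text
t: 1.95
tcp_pos: [0.4752, 0.0465, 0.2986]
tool_rot: [0.193, 0.981, -0.0, -0.001]
force: [-0.9, -0.2, -0.1]
finger_gap: 0.501
```

```bash
python3 go.py .475 .0477 .237
python3 - <<'E'
from h import *
s=snapshot("side"); cv2.imwrite("pics/s1.png",cv2.resize(s["image"][90:290,200:420],None,fx=3,fy=3,interpolation=cv2.INTER_CUBIC))
E
```

```text
t 1.95 tcp [0.4752 0.0465 0.2986] shift mm [ 0.4986  1.0486 61.5737] jaw ang 67.78972522752825 z [-0.0017  0.0001 -1.    ] q [-0.137   0.5066  1.8966 -0.0002  0.7401 -1.32  ] F [-0.8857 -0.1835 -0.0931] gap 0.5009823416118361
```

View pics/s1.png

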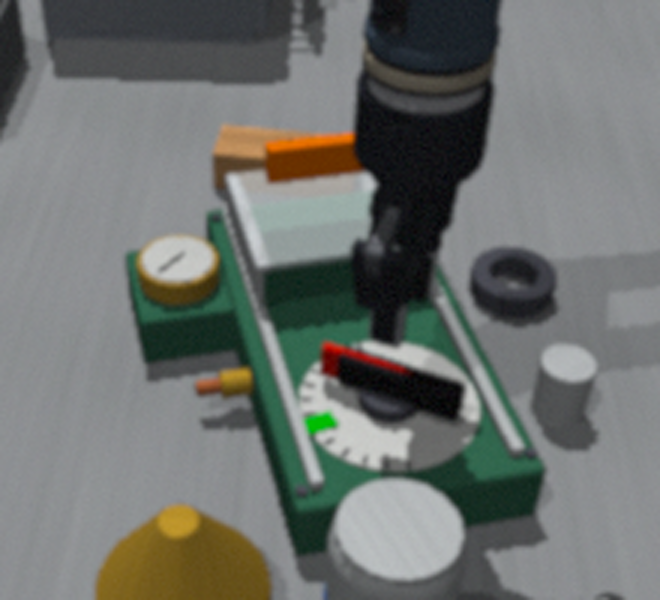

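The crop shows the gripper over the bar, with one finger tip at crop (390,335) and the bar at (390,375). I check that against the projection before descending.

Run:
```python
from h import *
s=snapshot("side"); a=np.radians(67.8); j=np.array([np.cos(a),np.sin(a),0]); c=np.array([.4752,.0465,.1315])
for k in(-.028,0,.028): u,v=proj(s,c+k*j); print((u-200)*3,(v-90)*3)
C=cloud(s); m=(np.linalg.norm(C[...,:2]-c[:2],axis=-1)<.06)&(C[...,2]>.115)&(C[...,2]<.16); m[:, :]&=True
P=C[m]; print(len(P)); 
for lo in(.115,.125,.135,.145): 
    Q=P[(P[:,2]>lo)&(P[:,2]<lo+.01)]; print(lo,len(Q),Q.mean(0) if len(Q) else "", (Q[:,:2]-c[:2])@j[:2] if len(Q)<12 else np.percentile((Q[:,:2]-c[:2])@j[:2],[5,50,95]))
```

```text
413.09120153364734 288.14052409607405
398.1369241864617 313.2359490551331
382.4151616347989 339.61932440517353
199
0.115 0  []
0.125 28 [0.47057103 0.05103015 0.13132295] [-0.02324093  0.00027014  0.02889209]
0.135 73 [0.47509919 0.05904164 0.13993062] [-0.02373495  0.02726603  0.03494798]
0.145 68 [0.47587666 0.06163387 0.14990035] [-0.02347427  0.02793087  0.03522735]
```

{"name": "servo_tool", "arguments": {"rows": [[[0,1,12],0,0],[[0,1,28],0,0],[[0,1,44],0,0],[[0,1,55],0,0],[[0,1,60],0,0],[[0,1,60],0,-0.3],[[0,1,60],0,-0.5],[[0,1,60],0,-0.5]], "force": 30}}

```text
t: 2.85
tcp_pos: [0.4753, 0.0484, 0.2398]
tool_rot: [0.192, 0.981, -0.0, -0.0]
force: [-0.1, -0.2, 0.2]
finger_gap: 0.252
```

{"name": "servo_tool", "arguments": {"rows": [[[0,0,0],0,-0.8],[[0,0,0],0,-1],[[0,0,0],0,-1],[[0,0,0],0,-1]], "force": 30}}

```text
t: 3.25
tcp_pos: [0.4753, 0.0482, 0.2401]
tool_rot: [0.192, 0.981, -0.0, -0.0]
force: [-1.4, -3.0, 3.3]
finger_gap: 0.181
```

```bash
python3 go.py .475 .0477 .237
```

```text
t 3.25 tcp [0.4753 0.0482 0.2401] shift mm [ 0.0689 -0.5722  3.088 ] jaw ang 67.89992429055953 z [-0.0005 -0.0003 -1.    ] q [-0.1333  0.6208  1.9319 -0.0007  0.5893 -1.3178] F [-1.3722 -3.0223  3.3193] gap 0.1812910862144589
```

The jaws stopped at about 15.5 mm, so they hold the bar. Now I turn 49° counter-clockwise, which is negative about the downward tool z.

{"name": "servo_tool", "arguments": {"rows": [[[0,0,0],-3,-1],[[0,0,0],-8,-1],[[0,0,0],-14,-1],[[0,0,0],-20,-1],[[0,0,0],-25,-1],[[0,0,0],-28,-1],[[0,0,0],-30,-1],[[0,0,0],-30,-1]]}}

```text
t: 4.05
tcp_pos: [0.4752, 0.0479, 0.2401]
tool_rot: [-0.069, 0.998, -0.0, -0.0]
force: [-1.9, -3.1, 0.8]
finger_gap: 0.182
```

{"name": "servo_tool", "arguments": {"rows": [[[0,0,0],-3,-1],[[0,0,0],-8,-1],[[0,0,0],-13,-1],[[0,0,0],-17,-1],[[0,0,0],-19,-1],[[0,0,0],-19,-1],[[0,0,0],-19,-1]]}}

```text
t: 4.75
tcp_pos: [0.4753, 0.0478, 0.2401]
tool_rot: [-0.232, 0.973, -0.0, -0.0]
force: [-0.9, -4.6, 0.7]
finger_gap: 0.175
```

```bash
python3 go.py .475 .0477 .237; python3 -c "
from fit import *
fit('side')"
```

```text
t 4.75 tcp [0.4753 0.0478 0.2401] shift mm [0.309  0.002  3.1023] jaw ang 116.85874045180437 z [-0.0006 -0.001  -1.    ] q [-0.1339  0.6208  1.9319 -0.0019  0.5894 -2.1719] F [-0.8912 -4.5972  0.7318] gap 0.17484858777848514
side green 40 [0.5256 0.0722] ((525.3948974609375, 72.7224349975586), (12.277112007141113, 17.00469207763672), 1.811460256576538) gz 0.05370993035186539
 bar 253 ((475.19171142578125, 53.8925666809082), (97.13037872314453, 39.409156799316406), 10.079456329345703) red 67 [0.5066 0.0649] reddir 37.42799
```

Turned to 26.9°. I release, lift, back off toward the cover, and look from above.

{"name": "servo_tool", "arguments": {"rows": [[[0,0,0],0,-0.5],[[0,0,0],0,0],[[0,0,0],0,0.2],[[0,0,-8],0,0.2],[[0,0,-25],0,0.2],[[0,0,-50],0,0.2],[[0,0,-80],0,0.2],[[0,0,-100],0,0.2]]}}

```text
t: 5.6
tcp_pos: [0.4755, 0.0481, 0.3423]
tool_rot: [-0.232, 0.973, -0.001, 0.001]
force: [-0.3, 0.1, 0.5]
finger_gap: 0.596
```

```bash
python3 go.py .5335 -.1575 .32
```

```text
t 5.6 tcp [0.4755 0.0481 0.3423] shift mm [  41.1522 -209.5786   22.6622] jaw ang 116.86156620976703 z [ 0.0019 -0.001  -1.    ] q [-0.1334  0.4285  1.8593 -0.001   0.8518 -2.1724] F [-0.2877  0.0611  0.5341] gap 0.5960017172435252
```

{"name": "servo_tool", "arguments": {"rows": [[[4,-20,0],1,0.2],[[11,-55,0],3,0],[[19,-95,0],6,0],[[27,-135,0],9,0],[[34,-172,0],11,0],[[39,-198,5],11,0],[[41,-208,15],11,0],[[41,-210,22],11,0]]}}

```text
t: 6.4
tcp_pos: [0.5336, -0.1584, 0.32]
tool_rot: [-0.137, 0.991, -0.0, 0.001]
force: [-0.4, 0.1, -1.5]
finger_gap: 0.504
```

```bash
python3 go.py .5335 -.1575 .274
python3 - <<'E'
from fit import *
s,C=fit("top"); fit("side")
cv2.imwrite("pics/t2.png",cv2.resize(s["image"][200:320,225:385],None,fx=5,fy=5,interpolation=cv2.INTER_CUBIC))
E
```

```text
t 6.4 tcp [ 0.5336 -0.1584  0.32  ] shift mm [-0.0507  0.9524 46.0284] jaw ang 105.76343174242051 z [ 0.0015 -0.0004 -1.    ] q [-0.4894  0.5511  1.686   0.0004  0.9029 -2.3355] F [-0.4034  0.1339 -1.5072] gap 0.5041186412224874
top green 26 [0.5261 0.0741] ((526.0902099609375, 73.56250762939453), (10.534154891967773, 13.831291198730469), 23.68136978149414) gz 0.052155484270166586
 bar 324 ((475.08056640625, 48.25202178955078), (99.93412780761719, 15.906502723693848), 26.951231002807617) red 86 [0.4886 0.0549] reddir 26.748785
side green 36 [0.5266 0.0724] ((526.4163208007812, 72.78932189941406), (10.231122016906738, 16.935583114624023), 1.811460256576538) gz 0.0538240050327356
 bar 374 ((475.3901062011719, 52.074310302734375), (102.23939514160156, 23.619680404663086), 26.273677825927734) red 60 [0.5048 0.0633] reddir 32.345222
```

View pics/t2.png

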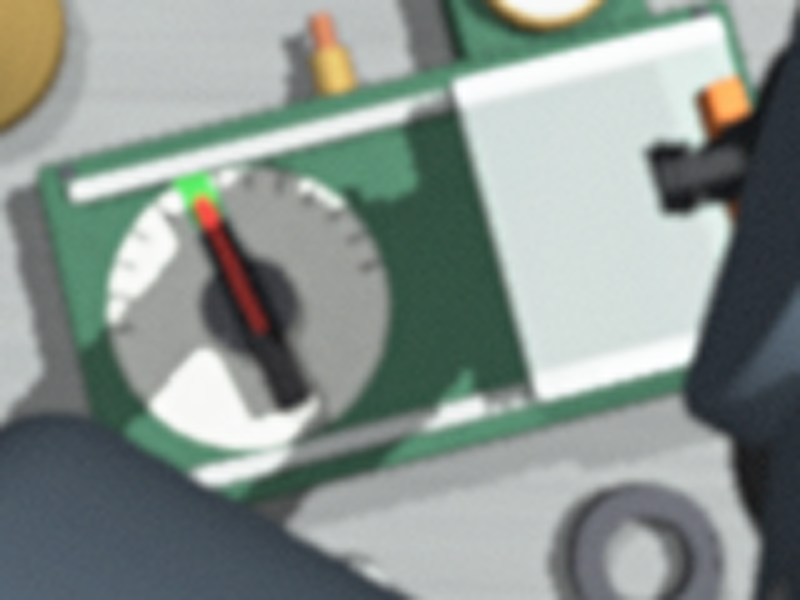

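The red pointer ends on the green mark (crop about (200,200)). The tip is computed at (0.5205, 0.071) against the mark at (0.522, 0.071), about 1.5 mm apart, and the cover is still parked. Now I pinch the fin.

{"name": "servo_tool", "arguments": {"rows": [[[0,1,10],0,0],[[0,1,24],0,0],[[0,1,36],0,0],[[0,1,43],0,0],[[0,1,43],0,-0.4],[[0,1,43],0,-0.8],[[0,1,43],0,-1],[[0,1,43],0,-1]], "force": 30}}

```text
t: 7.3
tcp_pos: [0.5326, -0.1558, 0.2763]
tool_rot: [-0.138, 0.99, 0.001, -0.001]
force: [0.6, -1.4, -3.9]
finger_gap: 0.155
```

{"name": "servo_tool", "arguments": {"rows": [[[0,0,0],0,-1],[[0,0,0],0,-1]]}}

```text
t: 7.5
tcp_pos: [0.5326, -0.1558, 0.2763]
tool_rot: [-0.138, 0.99, 0.001, -0.0]
force: [1.4, -0.6, -3.8]
finger_gap: 0.156
```

```bash
python3 go.py .4869 .0059 .277
```

```text
t 7.5 tcp [ 0.5326 -0.1558  0.2763] shift mm [ -0.2116 168.0312  -0.446 ] jaw ang 105.85813024051794 z [-0.0012  0.0011 -1.    ] q [-0.4861  0.6181  1.7188  0.0007  0.8063 -2.3341] F [ 1.3704 -0.5923 -3.8014] gap 0.1558629141632994
```

The jaws hold the 14 mm fin, with a gap of about 13 mm. I slide along tool +y and watch the force.

{"name": "servo_tool", "arguments": {"rows": [[[0,5,0],0,-1],[[0,16,0],0,-1],[[0,30,0],0,-1],[[0,45,0],0,-1],[[0,60,0],0,-1],[[0,74,0],0,-1],[[0,84,0],0,-1],[[0,90,0],0,-1]]}}

```text
t: 8.3
tcp_pos: [0.5076, -0.0678, 0.2763]
tool_rot: [-0.138, 0.99, 0.001, -0.001]
force: [2.4, -2.4, -8.7]
finger_gap: 0.163
```

{"name": "servo_tool", "arguments": {"rows": [[[0,5,0],0,-1],[[0,15,0],0,-1],[[0,28,0],0,-1],[[0,41,0],0,-1],[[0,52,0],0,-1],[[0,60,0],0,-1],[[0,66,0],0,-1],[[0,70,0],0,-1]]}}

```text
t: 9.1
tcp_pos: [0.4883, 0.0002, 0.2763]
tool_rot: [-0.139, 0.99, 0.001, -0.001]
force: [4.0, -2.5, -11.4]
finger_gap: 0.159
```

```bash
python3 go.py .4869 .0059 .277
```

```text
t 9.1 tcp [0.4883 0.0002 0.2763] shift mm [-0.194   5.8292 -0.6684] jaw ang 105.93727404146037 z [-0.0017  0.0018 -1.    ] q [-0.2292  0.558   1.8854  0.0021  0.7003 -2.0797] F [  3.9691  -2.4899 -11.441 ] gap 0.15875112320221263
```

{"name": "servo_tool", "arguments": {"rows": [[[0,2,0],0,-1],[[0,5,0],0,-1],[[0,8,0],0,-1],[[0,8,0],0,-1]]}}

```text
t: 9.5
tcp_pos: [0.487, 0.0052, 0.2763]
tool_rot: [-0.14, 0.99, -0.002, -0.0]
force: [0.8, -16.9, -13.6]
finger_gap: 0.16
```

```bash
python3 go.py .4869 .0059 .277
```

```text
t 9.5 tcp [0.487  0.0052 0.2763] shift mm [-0.0957  0.7007 -0.6576] jaw ang 106.06223573484198 z [ 0.     -0.0044 -1.    ] q [-0.2182  0.5567  1.889  -0.0066  0.6949 -2.0642] F [  0.8284 -16.9279 -13.5772] gap 0.1596543900391782
```

Force along the slide rose to about 17 N after 167 mm, so the cover is at its stop. I release and lift away.

{"name": "servo_tool", "arguments": {"rows": [[[0,-2,0],0,-0.5],[[0,-2,0],0,0],[[0,-2,0],0,0],[[0,-2,-15],0,0],[[0,-2,-40],0,0],[[0,-2,-75],0,0],[[0,-2,-105],0,0],[[0,-2,-120],0,0]]}}

```text
t: 10.3
tcp_pos: [0.4876, 0.0045, 0.3994]
tool_rot: [-0.14, 0.99, -0.003, 0.002]
force: [0.8, 0.0, -0.6]
finger_gap: 0.501
```

{"name": "servo_tool", "arguments": {"rows": [[[0,-20,0],0,0],[[0,-55,0],0,0],[[0,-95,0],0,0],[[0,-135,0],0,0],[[0,-175,0],0,0],[[0,-205,0],0,0],[[0,-220,0],0,0],[[0,-220,0],0,0]]}}

```text
t: 11.1
tcp_pos: [0.5488, -0.2079, 0.4008]
tool_rot: [-0.139, 0.99, -0.003, 0.002]
force: [-0.2, -0.1, -0.0]
finger_gap: 0.499
```

```bash
python3 go.py .4869 .0059 .277
python3 - <<'E'
from m import *
s=snapshot("top"); C=cloud(s)
R=(np.abs(C[...,0]-.487)<.07)&(np.abs(C[...,1]-.005)<.06)&(C[...,2]>.122)&(C[...,2]<.14)
r=cv2.minAreaRect((C[R][:,:2]*1000).astype(np.float32)); print(R.sum(),r)
yh=np.array([-np.sin(np.radians(15.9)),np.cos(np.radians(15.9))]); print("travel mm",(np.array(r[0])-[532.8,-157.6])@yh)
I=s["image"].astype(int); red=(I[...,2]>1.25*I[...,1])&(I[...,2]>1.25*I[...,0])
red[:,:255]=0;red[:,300:]=0;red[:225]=0;red[285:]=0
v,u=np.nonzero(red); P=np.array([ray(s,a,b,.085)[:2] for a,b in zip(u,v)])*1000; print(len(P),P.mean(0) if len(P) else "")
if len(P)>5: d=cv2.fitLine(P.astype(np.float32),cv2.DIST_L2,0,.01,.01).ravel(); print(np.degrees(np.arctan2(d[1],d[0])))
cv2.imwrite("pics/t3.png",cv2.resize(s["image"][170:330,180:400],None,fx=3.6,fy=3.6,interpolation=cv2.INTER_CUBIC))
E
```

```text
t 11.1 tcp [ 0.5488 -0.2079  0.4008] shift mm [  0.9815 223.3369 122.5044] jaw ang 106.00265632913107 z [ 0.005  -0.0047 -1.    ] q [-0.5522  0.4794  1.537  -0.0015  1.1185 -2.4016] F [-0.2095 -0.0528 -0.0197] gap 0.49900000642170134
269 ((486.7557373046875, 4.645666122436523), (79.73503112792969, 13.934682846069336), 15.801538467407227)
travel mm 168.65260963855312
218 [490.1681   3.5498]
13.512653
```

View pics/t3.png

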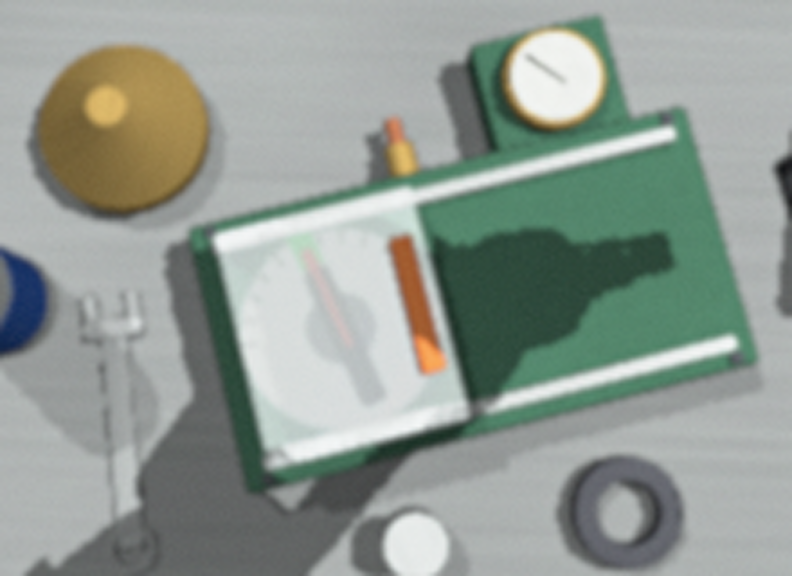

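The cover sits over the knob, with 168.7 mm of measured travel. Through the lid the pointer still runs from crop (350,345) up to the mark at (303,243). The bystanders look unmoved and the arm is clear. My numeric red mask picked up the fin this time, so I disregard that figure.

```bash
python3 -c "
from station import *
print(sign_off())"
```

```text
the job is handed in; nothing more can be done
None
```

The flow knob is set on the green mark and the lock cover is fully home over it. I handed the job in at about 11 s of the 48 s allowed; sign-off gave no verdict.

- **Knob:** I gripped the bar at its centre and turned it 49° counter-clockwise. With the cover still parked, the top view put the pointer tip about 1.5 mm from the middle of the mark.
- **Cover:** I pinched the fin and slid it until the force along the slide rose to about 17 N at the stop. The fin had moved 168.7 mm in the images; 160 mm is needed.
- **Last picture:** The pointer is still on the mark through the lid. The bystanders in that view look unmoved, and the gripper is clear with about zero force on it. The can is only partly in that view and the offcut is out of it. Neither was re-measured, but nothing was done near them.
- **Check that failed:** The final numeric reading of the pointer angle through the lid failed because its colour mask caught the orange fin. The final knob angle was therefore confirmed only by eye.

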